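# Fit a circuit card into a bench card frame

### The job

Take the circuit card off its wooden rest by its grip, slide it down the two guides of the card frame until it stands lightly on the connector, and let go of it; then swing both ejector levers fully in so that they seat the card home. Go gently - feel for the grooves and do not force the card or the levers - and leave the other things on the bench where they are.

Things in the scene. Friction and masses are not known exactly. Their poses are not given: they have to be found in the camera images.
- card: Circuit card, upright on its rest at the start. Origin: middle of the board's bottom edge; z up, y along the board, x through it. Green board 120 mm long (y), 4 mm thick, 80 mm high; on it an aluminium top bar, 140 x 14 mm, z 80 to 88 mm, overhanging the board 10 mm at each end (two ears). 0.11 to 0.2 kg. It fits either way round.
- card_grip (a point): Centre of the card's black grip block, 103 mm above the card's origin: 36 mm along y, 12 mm thick in x, 30 mm high (card z 88 to 118 mm), standing on the middle of the top bar.
- rest: Wooden rest, 90 x 170 mm, fixed. Origin under its centre, axes like the card's. Two posts with tops at 95 mm, beyond the board's ends, carry only the tips of the ears: the card hangs with its bottom edge 15 mm above the bench. 6 mm stops leave the bar 2 mm of play each side in x. The card lifts straight up.
- rack: Card frame: grey chassis 110 (x) by 200 mm (y), fixed. Origin under its centre, z up, y along the slot, x across it. In it a carrier bears the two white guides, the connector and the levers. The carrier is clamped firmly up to 9 mm to either side (x) of the chassis centre: this pose and the frame's points do not tell where, so the grooves must be felt or looked for.
- guide_mouth (a point): Point on the chassis centre plane, level with the guides' flat tops (z = 102 mm), midway between them. Each guide has an upright groove 6 mm wide (x) for the board's end, flanked by flat cheeks 18 mm wide; groove floors are 123 mm apart (y), with a lead-in at the top. True groove x: within 9 mm of this point.
- connector_top (a point): Point on the chassis centre plane at z = 30 mm, the top of the black connector between the guides. It springs: it yields from about 4 N, then 0.9 N per mm. Card origin 30 mm above the frame's underside = standing lightly on the connector; 25 mm = seated by both levers. Pushed down without the levers, the card springs back up.
- hinge_left (a point): Point of the left (+y) lever's hinge line at the chassis centre plane: y = +83, z = 117 mm in the frame; the hinge line runs along the frame's x.
- hinge_right (a point): The same for the right (-y) lever: y = -83, z = 117 mm.
- lever_left (a joint): Black lever at the +y end, rad: 0 = fully in (stop), 1.4 = fully out. A 45 mm arm ends in a round knob, 12 mm diameter, 16 mm wide (x), centre at y = 83 + 45 sin(q-0.7), z = 117 + 45 cos(q-0.7) mm in the frame. Stiff hinge (0.15 N m), stays where left. Over 1.0 it clears the card; below 0.35 its nose drives the card's ear down, needing up to some 10 N at the knob.
- lever_right (a joint): The mirror-image lever at the -y end: same values, sizes and stiffness; knob centre at y = -(83 + 45 sin(q-0.7)), z = 117 + 45 cos(q-0.7) mm in the frame.
- spool: Bystander: copper spool, 36 mm wide, 28 mm high, upright. Origin under its centre.
- jar: Bystander: amber glass jar, 52 mm wide, 65 mm high. Origin under its centre.
- meter: Bystander: grey hand meter lying flat, 75 x 145 x 34 mm. Origin under its centre.
- driver: Bystander: screwdriver, 170 mm long, lying flat.
- spanner: Bystander: spanner, 150 mm long, lying flat.
- iron_stand: Bystander: red soldering-iron stand, 120 x 70 mm, 63 mm high. Origin under its centre.
- tray: Bystander: blue parts tray, 120 x 100 x 28 mm. Origin under its centre.
Mind the look-alikes: they are no part of the job. There is more than one size of the rack; the one meant has the size given above.

How it is judged:
On the way:
1. the card stands in both guides, on the connector but not yet seated, let go of, with both levers still out (x of card in the frame of rack between -0.0115 and 0.0115 m and y of card in the frame of rack between -0.004 and 0.004 m and angle between the x axis of card and the x axis of rack, either way round below 0.06 rad and angle between card's own z axis and vertical below 0.06 rad and z of card in the frame of rack between 0.028 and 0.0335 m and value of joint each of lever_left, lever_right above 0.8 rad and contact force between the fingers and card below 0.2 N), for 0.2 s.
At the end, for the whole second after the job is handed in: The card is at rest in both guides (its origin within 11.5 mm of the frame's centre across the slot and 4 mm along it, upright and in line within 0.06 rad), seated with its origin 22.5 to 27.2 mm above the frame's underside, and both levers are within 0.12 rad of fully in (x of card in the frame of rack between -0.0115 and 0.0115 m and y of card in the frame of rack between -0.004 and 0.004 m and angle between the x axis of card and the x axis of rack, either way round below 0.06 rad and angle between card's own z axis and vertical below 0.06 rad and z of card in the frame of rack between 0.0225 and 0.0272 m and value of joint each of lever_left, lever_right below 0.12 rad and linear speed of card below 0.02 m/s); the robot touches nothing.
It fails at once if the card is pressed against the card frame with more than 45 N (contact force between card and rack above 45 N).
It fails at once if the robot pushes on the card frame or its levers with more than 45 N (contact force between any of the fingers, the arm and rack above 45 N).
It fails at once if another thing on the bench is moved more than 30 mm (distance of any of spool, jar, meter, driver, spanner, iron_stand, tray from where it was at the start of the episode above 0.03 m).
It also fails if it takes over 72 s, if anything falls off the work surface, if the arm or the gripper's body presses on something with over 40 N, if the wrist force passes 120 N, or if a joint passes its speed limit or range.

### The arm

A 6-joint arm with a two-finger parallel gripper is mounted at the origin on the work surface. World frame = base frame: x ahead of the robot, y to its left, z up, the work surface at z = 0. Lengths are in m, angles in rad, forces in N, time in s.
With the tool pointing down it reaches from about 0.225 to 0.875 m from the base axis. Payload 3.4 kg.
Tool frame: the origin (TCP) lies on the centre line of the jaws, within the pads' length; the fingertips stand 17 mm ahead of it and the grasp point (between the pads) lies 2 mm behind it (nose_length is the distance from the TCP to the fingertips, in m); z points along the fingers, y is the line along which they close (so a half turn about z gives the same grasp; the last joint's range is limited). The gripper opens to 85 mm and grips with 20 to 120 N. Pads are 22 mm wide; open, the fingers measure 114 mm over their backs; the gripper's body (76 mm by 85 mm) begins 54 mm behind the grasp point. The pads swing forward as they close: fully open they stand 13 mm farther back than shut.
Start: joints at [1.225, 0.276, 1.505, -0, 1.361, -0.121], TCP at [0.128, 0.561, 0.217] pointing down, gripper open.
Joint ranges: [-2.89, 2.89], [-0.75, 2.08], [0.22, 2.7], [-1.18, 4.32], [0.11, 2.71], [-2.7, 2.7]. Speed limits (rad/s): [2.57, 2.57, 3.14, 3.14, 3.14, 3.14].

### API

Orientations are given as a unit quaternion [w, x, y, z].
In Python, from rig import get_state, get_image, sign_off, find_in, place_of, nose_length gives the robot as it stands.
- The arm moves only by the tool apply_moves, never from a script. Its argument "deltas" is one flat list of numbers, 5 for each row, row after row: the finger opening in mm, from 0 to 85.4, then the shift along the tool's x, y, z in mm, then the turn about the tool's z in degrees. A call has 1 to 12 rows; each row is the pose to reach, as a shift and turn from the pose commanded when the call began, along the tool's axes at that moment; what a row does not reach only later rows make up. A row lasts 1/12 s, in which the tool goes at most 41.7 mm and 7.16 degrees, less where a joint would pass 70% of its speed; a pose out of reach is approached as far as the arm can. A call with a gripper value outside its range is refused whole. The fingers move at their own pace and stop on an object; "squeeze" is the grip in N (left out, the last holds). Time passes only in rows, so rows that repeat a pose let the fingers close. It gives the time, the measured TCP pose, the force, the opening and the grip force at its end, in the units of the state.
- get_state(): the state, without advancing time (a new reading comes with each control period).
- get_image(name): name is "scene" or "top" or "wrist"; returns a dict with "frame" (384x512x3 uint8, red, green, blue), "K" (3x3 intrinsics, pixels), "position" and "orientation" of the camera in the world. Camera axes: x right, y down, z forward; pixel columns grow to the right and rows downward; lengths in m; the calibration is good to about 2 mm. A picture is of the moment at which its call begins. There is no depth.
- sign_off(): hands the job in; it is judged then, once.
Trained networks look in a picture, given as the dict that the camera call returned (one of the last four; its "shot" number tells which), for a name from the list of things; names that differ only in an ending like _2 or _b are one class to them, and where a whole thing is asked for, a point or a joint stands for the part that bears it (a point fixed in the world has none). Each returns a list of dicts, best first, with "score" (0 to 1); they miss things now and then, are a little off and sometimes report something else, mostly with a low value. They report only what shows in the picture. A call takes as long as a camera call. They do not tell look-alikes from the thing itself.
- find_in(query, picture): "point" ([column, row] in pixels, amid what is visible of it).
- place_of(query, picture): "point" ([column, row] in pixels: a listed point, or the origin of a listed thing).
The state is a dict: "clock": time; "qpos": joint angles; "qd": joint speeds; "effort": joint torques, N m; "position": TCP position; "ee_rot": TCP orientation; "contact_force": force on the tool from outside, world axes, zero at the start; "moment": the same for the moment, N m; "width": finger opening in m; "gripper_force": force on a finger pad.
Only numpy, scipy, OpenCV 4.12 (cv2) and the standard library are available. Lean on these libraries where they do the work, as an engineer would, in place of code of your own. Each camera call takes 0.05 s, during which the arm holds its last target. There are 200 camera calls.

## Working session

There is one attempt and no reset: what is moved stays moved. The work goes in short steps, Python scripts to look and compute and a tool call to move; the robot and the scene stay as the last step left them, time stands still between calls to the robot, and variables do not carry over. Pictures are saved under pics/ and viewed, at most 10 in all, crops included, and the job is handed in when it is done.

Besides the shell and the picture viewer there is one more tool, called by a JSON object that holds its "api" and its "payload". apply_moves: Moves the arm, as the interface text tells. Its arguments: {"type":"object","properties":{"deltas":{"type":"array"},"squeeze":{"type":"number"}},"required":["deltas"]}

```bash
mkdir -p pics; ls
cat > h.py <<'E'
import numpy as np, cv2
from rig import *
from scipy.spatial.transform import Rotation as R
def rot(q): return R.from_quat([q[1],q[2],q[3],q[0]]).as_matrix()
def ray(p,px):
    d=np.linalg.inv(p["K"])@[px[0],px[1],1]; return np.array(p["position"]),rot(p["orientation"])@d
def at_z(p,px,z):
    o,d=ray(p,px); return o+d*(z-o[2])/d[2]
def proj(p,X):
    c=rot(p["orientation"]).T@(np.array(X)-p["position"]); u=p["K"]@c; return u[:2]/u[2]
def save(p,n,crop=None,s=1):
    f=p["frame"][:,:,::-1]
    if crop: f=f[crop[1]:crop[3],crop[0]:crop[2]]
    cv2.imwrite("pics/"+n,cv2.resize(f,None,fx=s,fy=s,interpolation=cv2.INTER_CUBIC))
E
python3 - <<'E'
from h import *
s=get_state();print(s); print(nose_length)
Z=dict(card_grip=None,guide_mouth=.102,connector_top=.03,hinge_left=.117,hinge_right=.117,rack=0,rest=0,card=.015)
Z['card_grip']=.118
a=get_image("top");b=get_image("scene")
for n,p in(("top",a),("scene",b)):
    save(p,n+".png",s=1.5); print(n,p["position"],p["K"][0][0])
    for k,z in Z.items():
        print(k,[(np.round(r["point"]).tolist(),round(r["score"],2),at_z(p,r["point"],z).round(3).tolist()) for r in place_of(k,p)[:4]])
# merge the two
c=np.zeros((0,))
E
```

```text
pics
{'clock': 0.0, 'qpos': array([ 1.22499659e+00,  2.76593145e-01,  1.50619455e+00,  7.58266848e-09,
        1.36069573e+00, -1.20982054e-01]), 'qd': array([ 1.94424047e-03,  6.79756459e-04, -5.16171705e-05,  2.10040802e-05,
        5.58106005e-05,  6.08828192e-04]), 'effort': array([-1.43551344e-03, -4.16773260e+01, -2.45811850e+01, -2.71940507e-04,
        1.09305247e-02,  1.56830453e-05]), 'position': array([0.12797914, 0.55997592, 0.21591633]), 'ee_rot': array([-2.18650709e-04,  1.12172213e-01,  9.93688332e-01, -9.19754867e-04]), 'contact_force': array([ 0.46831737, -0.06689088,  0.5747968 ]), 'moment': array([0.0068666 , 0.00155815, 0.03496603]), 'gripper_force': 0.0, 'width': 0.0855862043496695}
0.017
top [0.42172018 0.01200854 1.16749065] 352.28993942170837
card_grip [([182.0, 192.0], 0.63, [0.551, 0.21, 0.118])]
guide_mouth [([403.0, 271.0], 0.72, [0.309, -0.446, 0.102]), ([327.0, 208.0], 0.66, [0.501, -0.227, 0.102])]
connector_top [([319.0, 210.0], 0.86, [0.498, -0.219, 0.03]), ([398.0, 267.0], 0.79, [0.315, -0.464, 0.03]), ([251.0, 204.0], 0.7, [0.52, 0.0, 0.03]), ([192.
[... 687 characters left out ...]
 99.0], 0.64, [0.341, -0.431, 0.102])]
connector_top [([184.0, 106.0], 0.86, [0.309, -0.455, 0.03]), ([209.0, 163.0], 0.83, [0.494, -0.223, 0.03]), ([203.0, 152.0], 0.72, [0.464, -0.267, 0.03])]
hinge_left [([228.0, 157.0], 0.68, [0.5, -0.136, 0.117]), ([196.0, 95.0], 0.59, [0.313, -0.388, 0.117]), ([141.0, 201.0], 0.46, [0.77, -0.273, 0.117])]
hinge_right [([165.0, 94.0], 0.84, [0.361, -0.486, 0.117]), ([184.0, 141.0], 0.67, [0.511, -0.298, 0.117])]
rack [([182.0, 110.0], 0.93, [0.307, -0.473, 0.0]), ([210.0, 169.0], 0.65, [0.496, -0.22, 0.0])]
rest [([314.0, 234.0], 0.76, [0.555, 0.202, 0.0]), ([194.0, 231.0], 0.28, [0.728, -0.13, 0.0])]
card [([315.0, 231.0], 0.81, [0.551, 0.201, 0.015])]
```

View pics/top.png

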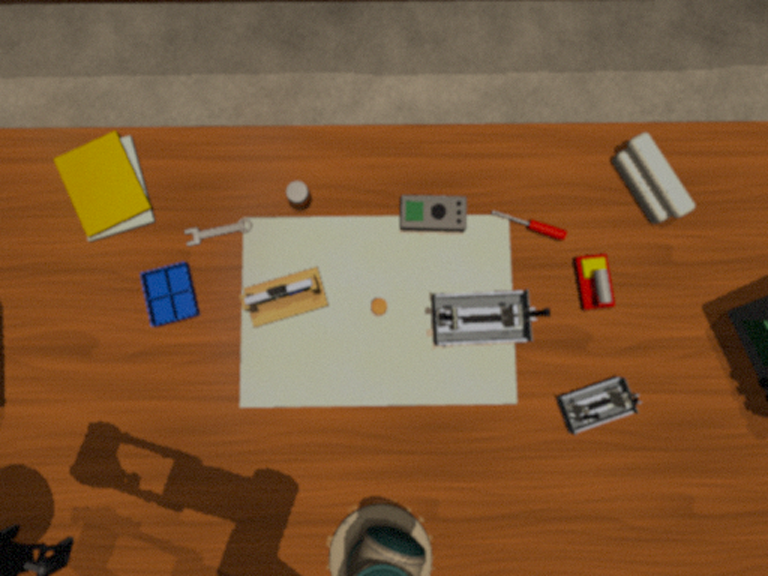

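View pics/scene.png

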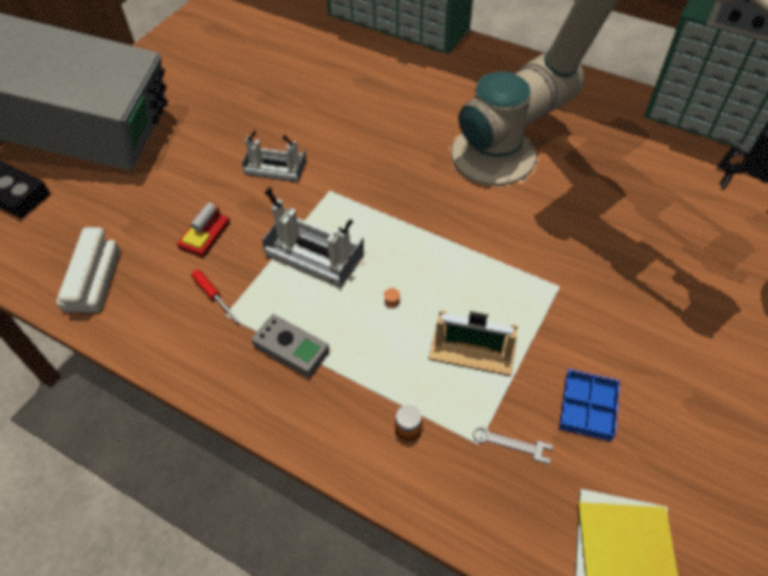

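The large rack at top (319,210) / scene (209,163), centre about (0.50,-0.22), is roughly 68 px long, or 200 mm, so it fits the description. The look-alike at top (398,268) / scene (184,106) is clearly shorter. The card on its rest is at top (190,196). I'll confirm with a crop, then set out to above the card.

```bash
cat >> h.py <<'E'
def togo(pos,yaw,cmd=None):
    """deltas (mm,deg) in tool axes to put TCP at pos with tool y at world yaw (fingers down)"""
    s=get_state(); M=rot(s["ee_rot"]); p=np.array(s["position"])
    d=M.T@(np.array(pos)-p); cur=np.arctan2(M[1,1],M[0,1])
    t=-np.degrees(yaw-cur); t=(t+90)%180-90
    print("togo",(d*1000).round(1).tolist(),round(t,2))
E
python3 - <<'E'
from h import *
p=get_image("top"); save(p,"rackcrop.png",(270,170,440,300),4)
togo([.549,.2,.30],.21)
E
```

```text
togo [-490.6, -257.7, -83.2] 65.09
```

View pics/rackcrop.png

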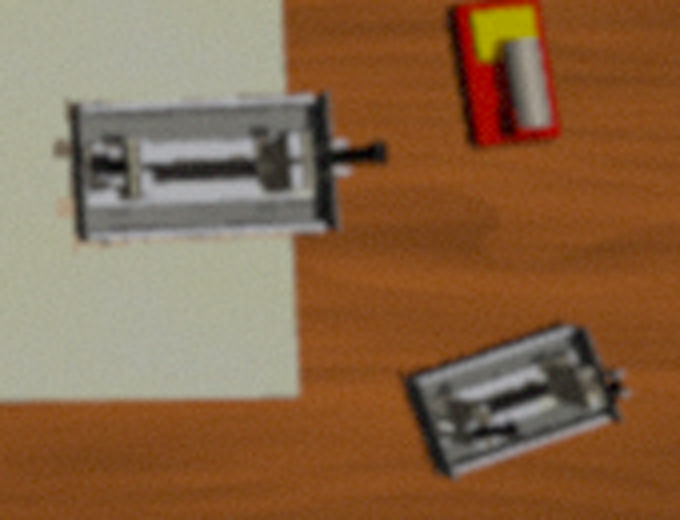

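The crop confirms it: the upper rack, crop (75,100) to (335,235), is about 65 by 33 px (about 200 by 105 mm). The lower one is clearly smaller. Moving above the card.

{"api": "apply_moves", "payload": {"deltas": [85, -490, -258, -84, 65, 85, -490, -258, -84, 65, 85, -490, -258, -84, 65, 85, -490, -258, -84, 65, 85, -490, -258, -84, 65, 85, -490, -258, -84, 65, 85, -490, -258, -84, 65, 85, -490, -258, -84, 65, 85, -490, -258, -84, 65, 85, -490, -258, -84, 65, 85, -490, -258, -84, 65, 85, -490, -258, -84, 65]}}

```text
clock: 1.95
position: [0.5045, 0.2369, 0.2923]
ee_rot: [0.0, 0.629, 0.778, 0.0]
contact_force: [0.6, 1.3, 0.2]
width: 0.0847
gripper_force: 0.0
```

Run:
```python
from h import *
togo([.549,.2,.30],.21)
p=get_image("wrist"); save(p,"w1.png",s=1.5); print(p["position"])
for k,z in dict(card_grip=.118,card=.015,rest=0).items():
    print(k,[(np.round(r["point"]).tolist(),round(r["score"],2),at_z(p,r["point"],z).round(4).tolist()) for r in place_of(k,p)[:3]])
```

```text
togo [-45.4, 35.8, -7.6] 0.07
[0.48880237 0.30731043 0.44966949]
card_grip [([283.0, 202.0], 0.72, [0.5474, 0.2041, 0.118])]
card [([276.0, 187.0], 0.58, [0.548, 0.1951, 0.015])]
rest [([273.0, 178.0], 0.61, [0.541, 0.205, 0.0])]
```

View pics/w1.png

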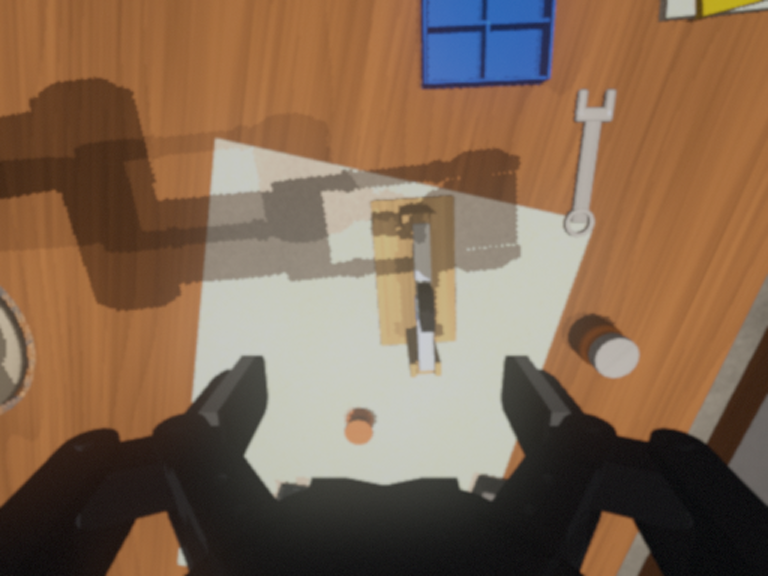

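The wrist view shows the bar from (281,147) to (285,248) px, with the grip centred near (283,200).

Run:
```python
from h import *
p=get_image("wrist")
f=cv2.cvtColor(p["frame"],cv2.COLOR_RGB2HSV)
m=((f[:,:,1]<60)&(f[:,:,2]>80)).astype(np.uint8)
roi=np.zeros_like(m); roi[140:252,270:296]=1; m&=roi
# keep bar: bright bluish between
for r in range(144,252,8): 
    c=np.where(m[r])[0]; print(r,c.min() if len(c) else None,c.max() if len(c) else None,end=' | ')
a=at_z(p,[280.7,147],.103);b=at_z(p,[284.7,248],.103);print(a,b,np.linalg.norm(a-b)); d=a-b
yaw=np.arctan2(-d[0],d[1]);print(yaw,(a+b)/2)
g=at_z(p,[283.5,200],.125);print(g)
gg=at_z(p,[283,202],.118)
togo([gg[0],gg[1],.21],yaw)
```

```text
144 None None | 152 276 286 | 160 276 286 | 168 276 287 | 176 277 287 | 184 276 287 | 192 None None | 200 277 280 | 208 277 288 | 216 278 289 | 224 278 290 | 232 270 295 | 240 270 295 | 248 270 295 | [0.52819072 0.27169489 0.103     ] [0.56753717 0.13239071 0.103     ] 0.1447542740468096
0.27527904732197556 [0.54786394 0.2020428  0.103     ]
[0.5448343 0.2094442 0.125    ]
togo [-42.3, 35.2, 81.4] -3.7
```

{"api": "apply_moves", "payload": {"deltas": [45, -42, 35, 70, -3.7, 45, -42, 35, 70, -3.7, 45, -42, 35, 70, -3.7, 45, -42, 35, 70, -3.7]}}

```text
clock: 2.53
position: [0.5442, 0.205, 0.219]
ee_rot: [-0.002, 0.603, 0.798, -0.002]
contact_force: [0.1, 0.9, -0.1]
width: 0.045
gripper_force: 0.0
```

Run:
```python
from h import *
p=get_image("wrist"); save(p,"w2.png",s=1.5); print(get_state()["position"],get_state()["width"])
for k,z in dict(card_grip=.118,card=.015,rest=0).items():
    print(k,[(np.round(r["point"]).tolist(),round(r["score"],2),at_z(p,r["point"],z).round(4).tolist()) for r in place_of(k,p)[:3]])
togo([.5475,.204,.126],.272)
```

```text
[0.54480842 0.20586524 0.22110845] 0.04502014221134653
card_grip [([262.0, 192.0], 0.76, [0.5496, 0.2011, 0.118])]
card [([261.0, 172.0], 0.95, [0.5516, 0.1985, 0.015])]
rest [([259.0, 166.0], 0.96, [0.5469, 0.2025, 0.0])]
togo [-2.7, 0.4, 97.7] 0.33
```

View pics/w2.png

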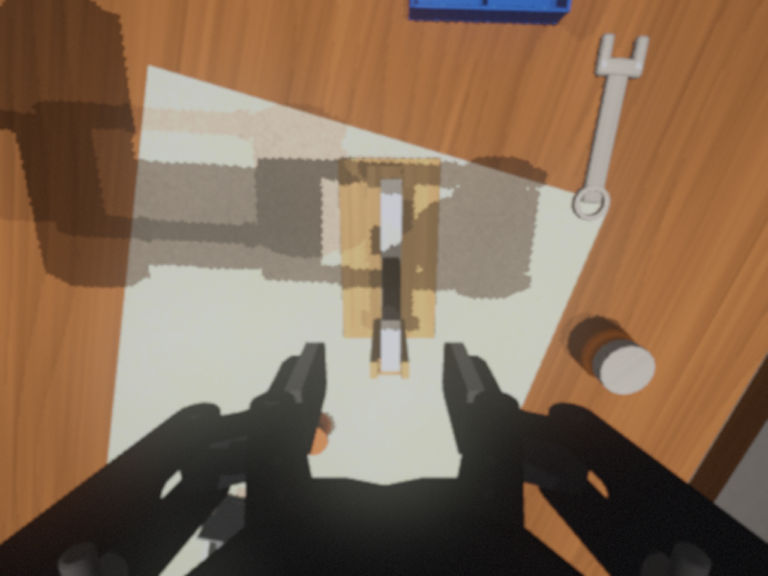

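The fingers straddle the grip: bar at column 261, finger centre at about 257, yaw aligned. Descend with a small correction and close gently.

{"api": "apply_moves", "payload": {"deltas": [45, -4.5, 3, 40, 0.3, 45, -4.5, 3, 70, 0.3, 45, -4.5, 3, 85, 0.3, 45, -4.5, 3, 95, 0.3, 30, -4.5, 3, 95, 0.3, 20, -4.5, 3, 95, 0.3, 16, -4.5, 3, 95, 0.3, 8, -4.5, 3, 95, 0.3, 8, -4.5, 3, 95, 0.3, 8, -4.5, 3, 95, 0.3, 8, -4.5, 3, 95, 0.3], "squeeze": 30}}

```text
clock: 3.65
position: [0.5507, 0.2014, 0.1273]
ee_rot: [0.0, 0.605, 0.796, 0.0]
contact_force: [0.4, -0.2, -0.9]
width: 0.0081
gripper_force: 0.0
```

Run:
```python
from h import *
p=get_image("wrist"); save(p,"w3.png",s=1.2); q=get_image("scene"); save(q,"s3.png",(260,150,380,270),4); print(get_state()["width"],get_state()["gripper_force"])
a=cv2.imread("pics/w3.png");b=cv2.imread("pics/s3.png");b=cv2.resize(b,(300,300));a=cv2.resize(a,(480,360))
cv2.imwrite("pics/c3.png",np.hstack([a,cv2.copyMakeBorder(b,0,60,0,0,0)]))
print(place_of("card_grip",p)[:1],place_of("card",p)[:1])
```

```text
0.008117204273256812 0.0
[{'point': [256.6, 218.4], 'score': 0.91}] [{'point': [254.1, 184.8], 'score': 0.79}]
```

View pics/c3.png

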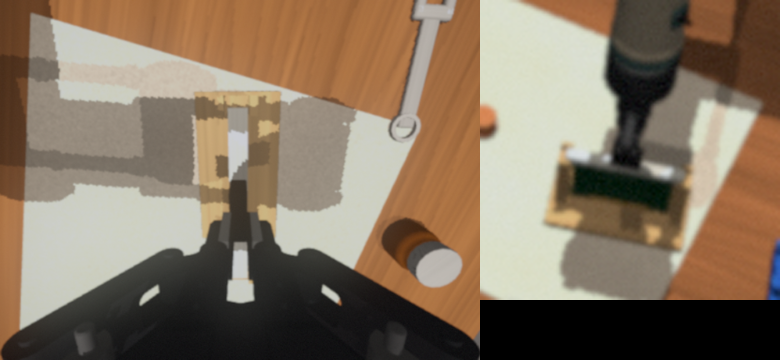

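Run:
```python
from h import *
p=get_image("wrist"); s=get_state(); M=rot(s["ee_rot"]);t=np.array(s["position"])
print(t, "tcp px",proj(p,t),"tip px",proj(p,t+[0,0,-.017]))
for z in (.118,.126,.133): print(z,at_z(p,[256.6,218.4],z), M.T@(at_z(p,[256.6,218.4],z)-t))
sx=512/480
for r in (105,180,280): print(r,(M.T@(at_z(p,[238*sx,r*sx],.103)-t)*1000).round(1))
print((M.T@(at_z(p,[238*sx,180*sx],.133)-t)*1000).round(1))
print(p["position"],M.T@rot(p["orientation"]))
```

```text
[0.55041764 0.20129021 0.1267714 ] tcp px [256.98244961 228.94025547] tip px [256.91636692 218.72411121]
0.118 [0.54921604 0.20473461 0.118     ] [ 0.00363953 -0.00023612  0.00877173]
0.126 [0.54831928 0.20791217 0.126     ] [ 0.00694189 -0.00025036  0.00077202]
0.133 [0.54753462 0.21069254 0.133     ] [ 0.00983145 -0.00026282 -0.00622772]
105 [71.7 -2.1 23.8]
180 [17.5 -2.2 23.8]
280 [-71.8  -2.3  23.8]
[26.6 -1.9 -6.2]
[0.53059335 0.27072203 0.28413336] [[ 1.87261907e-04 -9.58105175e-01 -2.86416547e-01]
 [ 9.99999264e-01  5.22766075e-04 -1.09491967e-03]
 [ 1.19877706e-03 -2.86416131e-01  9.58104568e-01]]
```

{"api": "apply_moves", "payload": {"deltas": [0, 0, 0, 0, 0, 0, 0, 0, 0, 0, 0, 0, 0, 0, 0, 0, 0, 0, 0, 0], "squeeze": 40}}

```text
clock: 4.23
position: [0.5504, 0.2013, 0.1267]
ee_rot: [-0.0, 0.605, 0.796, 0.0]
contact_force: [0.4, -0.1, 0.1]
width: -0.0002
gripper_force: 0.0
```

Run:
```python
from h import *
p=get_image("wrist"); q=get_image("scene"); print(get_state()["width"],get_state()["gripper_force"])
a=cv2.resize(p["frame"][150:330,170:340],None,fx=2.4,fy=2.4);b=cv2.resize(q["frame"][160:260,270:370],(384,432),interpolation=cv2.INTER_CUBIC)
cv2.imwrite("pics/c4.png",np.hstack([a,b])[:,:,::-1])
t=get_state()["position"]; print(proj(q,t),proj(q,t+[0,0,-.017]),proj(q,[.5485,.2025,.133]),proj(q,[.5485,.2025,.103]))
```

```text
4.850185321436727e-05 0.0
[318.31399098 210.55559452] [317.75318875 213.76684631] [319.18757406 209.04286275] [318.1863614  214.71153525]
```

View pics/c4.png

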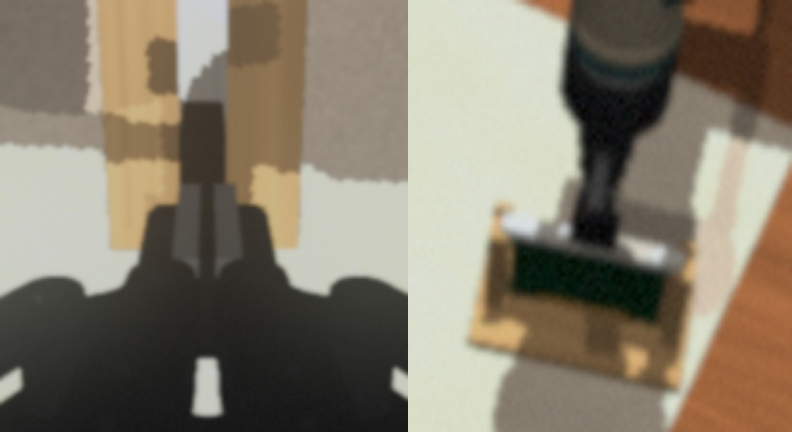

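Run:
```python
from h import *
p=get_image("wrist"); s=get_state(); M=rot(s["ee_rot"]);t=np.array(s["position"])
c=np.array([.5500,.2015])
def P(x,z,dz=0,sh=0):
    X=t+M@np.array([x+sh,0,0]); X[2]=z-dz; return proj(p,X).round(1)
print("now", [(x,z,P(x,z)[1]) for x in(.018,-.018) for z in(.103,.118,.133)])
print("w2", [(x,z,P(x,z,.0943,-.0045)[1]) for x in(.07,.018,-.018,-.07) for z in(.103,.118,.133)])
print("tool tip row", [(n,proj(p,t+M@np.array([0.011,0,n/1000]))[1].round(1)) for n in(-15,0,10,17,25)])
```

```text
now [(0.018, 0.103, np.float64(191.4)), (0.018, 0.118, np.float64(198.0)), (0.018, 0.133, np.float64(205.8)), (-0.018, 0.103, np.float64(237.7)), (-0.018, 0.118, np.float64(247.6)), (-0.018, 0.133, np.float64(259.1))]
w2 [(0.07, 0.103, np.float64(118.3)), (0.07, 0.118, np.float64(118.7)), (0.07, 0.133, np.float64(119.1)), (0.018, 0.103, np.float64(169.7)), (0.018, 0.118, np.float64(172.8)), (0.018, 0.133, np.float64(176.4)), (-0.018, 0.103, np.float64(202.2)), (-0.018, 0.118, np.float64(206.9)), (-0.018, 0.133, np.float64(212.2)), (-0.07, 0.103, np.float64(245.3)), (-0.07, 0.118, np.float64(251.9)), (-0.07, 0.133, np.float64(259.2))]
tool tip row [(-15, np.float64(222.4)), (0, np.float64(212.9)), (10, np.float64(207.4)), (17, np.float64(203.9)), (25, np.float64(200.2))]
```

Run:
```python
from h import *
from scipy.optimize import least_squares
p=get_image("wrist"); s=get_state(); M=rot(s["ee_rot"]);t=np.array(s["position"]); print(p["K"])
f=lambda v,w,px: (proj(p,t+M@np.array([v[0],w/2,v[1]]))-proj(p,t+M@np.array([v[0],-w/2,v[1]])))[0]-px[0], 
def F(v): 
    a=proj(p,t+M@np.array([v[0],.0225,v[1]]));b=proj(p,t+M@np.array([v[0],-.0225,v[1]]))
    return [abs(a[0]-b[0])-80,a[1]-228]
print(least_squares(F,[0,0]).x)
```

```text
[[267.88537825   0.         255.87781084]
 [  0.         267.88537825 191.2465179 ]
 [  0.           0.           1.        ]]
[ 0.00928467 -0.01887096]
```

{"api": "apply_moves", "payload": {"deltas": [45, 0, 0, -10, 0, 45, 0, 0, -10, 0, 45, 0, 0, -10, 0, 45, 0, 0, -10, 0, 45, 0, 0, -10, 0, 45, 0, 0, -10, 0]}}

```text
clock: 4.93
position: [0.5503, 0.2013, 0.1366]
ee_rot: [-0.0, 0.605, 0.796, -0.0]
contact_force: [-0.3, -0.2, 0.2]
width: 0.0454
gripper_force: 0.0
```

Measured from the picture, the real fingertips sit about 19 mm behind the reported TCP rather than 17 mm ahead. The first close therefore shut above the grip. I'll go lower.

{"api": "apply_moves", "payload": {"deltas": [45, 0, -1.5, 20, 0, 45, 0, -1.5, 34, 0, 45, 0, -1.5, 42, 0, 45, 0, -1.5, 42, 0, 45, 0, -1.5, 42, 0]}}

```text
clock: 5.35
position: [0.5488, 0.2009, 0.0945]
ee_rot: [-0.0, 0.605, 0.796, -0.0]
contact_force: [0.1, 0.4, 0.4]
width: 0.0452
gripper_force: 0.0
```

Run:
```python
from h import *
p=get_image("wrist"); save(p,"w5.png",(150,90,370,260),3); s=get_state(); M=rot(s["ee_rot"]);t=np.array(s["position"]);print(t,s["contact_force"])
for x,z in((.018,.103),(.018,.133),(-.018,.133)): X=t+M@np.array([x,0,0]);X[2]=z;print(proj(p,X))
```

```text
[0.54944554 0.20106373 0.09519279] [-0.3969476   0.45730348  0.81787267]
[258.05227114 207.03504286]
[258.40855995 228.3256978 ]
[258.20959088 291.73545363]
```

View pics/w5.png

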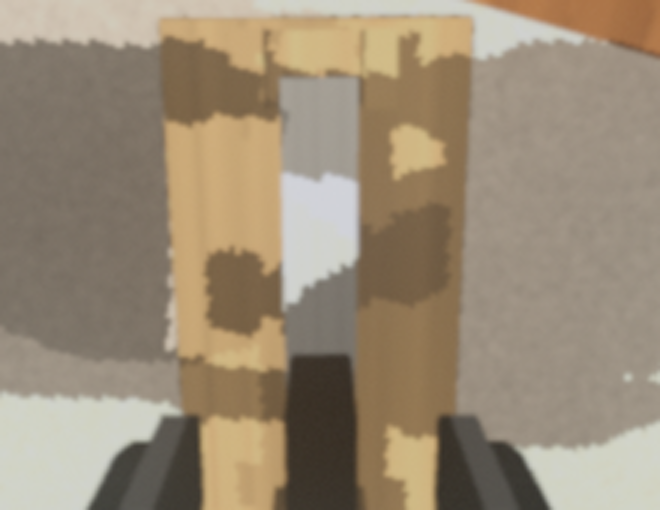

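The fingers now straddle the grip at about mid-height, with tips at row 228 and the grip centred between them. Close.

{"api": "apply_moves", "payload": {"deltas": [20, 0, 0.5, 0, 0, 8, 0, 0.5, 0, 0, 4, 0, 0.5, 0, 0, 4, 0, 0.5, 0, 0, 4, 0, 0.5, 0, 0, 4, 0, 0.5, 0, 0, 4, 0, 0.5, 0, 0, 4, 0, 0.5, 0, 0], "squeeze": 40}}

```text
clock: 6.07
position: [0.5499, 0.2012, 0.0957]
ee_rot: [0.0, 0.605, 0.796, 0.001]
contact_force: [-1.4, -0.0, 5.9]
width: 0.011
gripper_force: 41.7
```

{"api": "apply_moves", "payload": {"deltas": [4, 0, 0, -5, 0, 4, 0, 0, -20, 0, 4, 0, 0, -45, 0, 4, 0, 0, -75, 0, 4, 0, 0, -105, 0, 4, 0, 0, -135, 0, 4, 0, 0, -160, 0, 4, 0, 0, -175, 0, 4, 0, 0, -175, 0, 4, 0, 0, -175, 0]}}

```text
clock: 6.9
position: [0.5494, 0.201, 0.2698]
ee_rot: [0.0, 0.605, 0.796, 0.0]
contact_force: [0.4, 0.2, -2.4]
width: 0.011
gripper_force: 40.8
```

Run:
```python
from h import *
s=get_state();print(s["position"],s["width"],s["gripper_force"],s["contact_force"],s["qpos"])
togo([.42,-.215,.27],.01)
```

```text
[0.54942313 0.2010476  0.26976037] 0.01102279891889681 40.77129006385803 [ 0.40495297  0.24469558 -2.42684445] [ 2.31836800e-01  2.66983374e-01  1.38760138e+00  8.01142987e-05
  1.48642583e+00 -3.90044012e-02]
togo [-366.3, -236.0, -0.4] 14.94
```

{"api": "apply_moves", "payload": {"deltas": [4, -12, -8, 0, 0.5, 4, -37, -24, 0, 1.5, 4, -67, -43, 0, 2.8, 4, -97, -62, 0, 4, 4, -127, -82, 0, 5.2, 4, -157, -101, 0, 6.4, 4, -187, -120, 0, 7.7, 4, -217, -140, 0, 8.9, 4, -247, -159, 0, 10.1, 4, -277, -178, 0, 11.3, 4, -307, -198, 0, 12.5, 4, -337, -217, 0, 13.7]}}

```text
clock: 7.9
position: [0.4276, -0.1829, 0.2677]
ee_rot: [-0.002, 0.696, 0.718, -0.001]
contact_force: [0.7, 0.0, -0.9]
width: 0.011
gripper_force: 40.7
```

{"api": "apply_moves", "payload": {"deltas": [4, -20, -14, 0, 0.8, 4, -25, -17, 0, 1.2, 4, -30, -19, 0, 1.3, 4, -30, -19, 0, 1.3, 4, -30, -19, 0, 1.3]}}

```text
clock: 8.32
position: [0.4122, -0.2115, 0.269]
ee_rot: [-0.001, 0.704, 0.71, 0.0]
contact_force: [-0.6, 0.3, -2.1]
width: 0.0114
gripper_force: 40.7
```

Run:
```python
from h import *
s=get_state();print(s["position"],s["width"],s["ee_rot"])
p=get_image("wrist"); save(p,"w6.png",s=1.5)
import pickle; pickle.dump(p,open("w6.pkl","wb"))
for k,z in dict(guide_mouth=.102,connector_top=.03,hinge_left=.117,hinge_right=.117,rack=0,card_grip=.29).items():
    print(k,[(np.round(r["point"],1).tolist(),round(r["score"],2),at_z(p,r["point"],z).round(4).tolist()) for r in place_of(k,p)[:2]])
```

```text
[ 0.41224547 -0.21148578  0.26900064] 0.011380683993207989 [-9.18296191e-04  7.03795918e-01  7.10401565e-01  2.80563024e-04]
guide_mouth [([322.8, 185.8], 0.87, [0.4955, -0.2281, 0.102])]
connector_top [([309.8, 170.0], 0.97, [0.4926, -0.2233, 0.03]), ([319.7, 245.5], 0.26, [0.5173, -0.3494, 0.03])]
hinge_left [([329.6, 111.3], 0.94, [0.4923, -0.1386, 0.117])]
hinge_right [([320.4, 245.7], 0.91, [0.495, -0.3036, 0.117])]
rack [([308.5, 166.4], 0.72, [0.4963, -0.2237, 0.0])]
card_grip [([256.7, 243.8], 0.93, [0.4122, -0.2111, 0.29]), ([308.0, 171.5], 0.3, [0.4385, -0.1692, 0.29])]
```

View pics/w6.png

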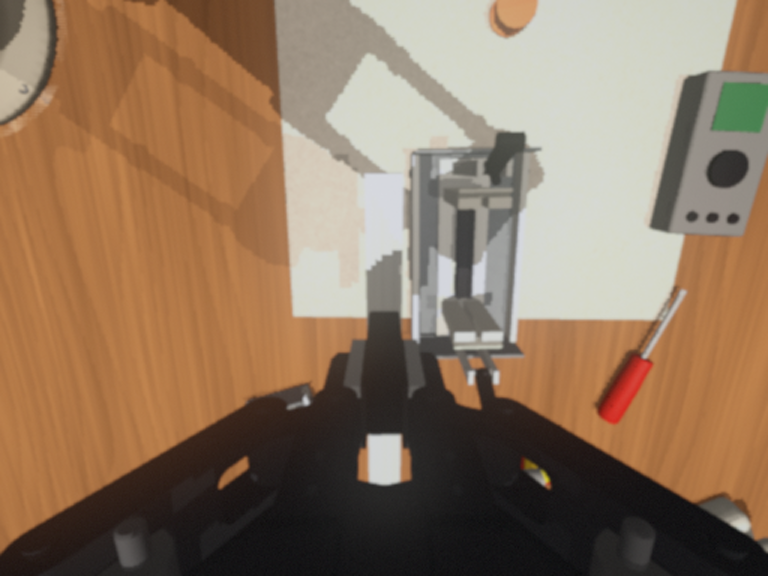

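{"api": "apply_moves", "payload": {"deltas": [4, 0, 0, 20, 0, 4, 0, 0, 50, 0, 4, 0, 0, 75, 0, 4, 0, 0, 80, 0, 4, 0, 0, 80, 0]}}

```text
clock: 9.08
position: [0.4115, -0.2113, 0.1883]
ee_rot: [-0.002, 0.704, 0.71, -0.0]
contact_force: [-0.2, 0.2, -0.6]
width: 0.0113
gripper_force: 40.7
```

Run:
```python
from h import *
s=get_state();print(s["position"],s["width"],s["ee_rot"])
p=get_image("wrist"); import pickle; pickle.dump(p,open("w7.pkl","wb"))
for k,z in dict(guide_mouth=.102,connector_top=.03,hinge_left=.117,hinge_right=.117).items():
    print(k,[(np.round(r["point"],1).tolist(),round(r["score"],2),at_z(p,r["point"],z).round(4).tolist()) for r in place_of(k,p)[:2]])
c=[.4955,-.2215]
px={}
for sgn in(1,-1):
    px[sgn]=proj(p,[c[0],c[1]+sgn*.065,.102]); print(sgn,px[sgn])
def cr(q,w,h,s):
    x,y=int(q[0]-w/2),int(q[1]-h/2); print("crop",x,y); return cv2.resize(p["frame"][y:y+h,x:x+w],None,fx=s,fy=s,interpolation=cv2.INTER_CUBIC)
a=cr(px[1],90,64,4);b=cr(px[-1],90,64,4)
cv2.imwrite("pics/c7.png",np.vstack([a,b])[:,:,::-1])
```

```text
[ 0.41152064 -0.21131524  0.18834579] 0.01129961264137392 [-2.07601924e-03  7.03727652e-01  7.10466754e-01 -2.69186907e-04]
guide_mouth [([345.7, 205.6], 0.68, [0.4972, -0.2254, 0.102]), ([254.1, 244.9], 0.25, [0.4093, -0.2684, 0.102])]
connector_top [([323.4, 184.8], 0.57, [0.4927, -0.2241, 0.03])]
hinge_left [([341.7, 205.2], 0.58, [0.4883, -0.2197, 0.117]), ([356.5, 112.4], 0.55, [0.4923, -0.1393, 0.117])]
hinge_right [([257.2, 245.9], 0.46, [0.4124, -0.2615, 0.117])]
1 [351.87394027 132.58973259]
-1 [337.76099188 261.6910786 ]
crop 306 100
crop 292 229
```

View pics/c7.png

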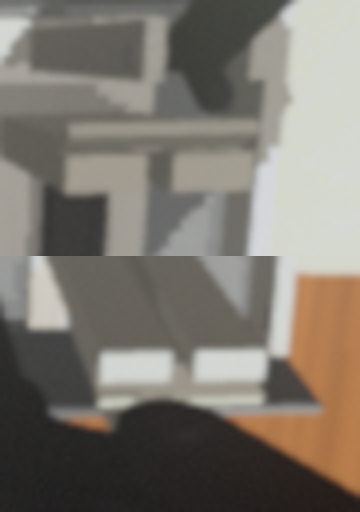

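The crop shows both guide tops clearly. The left (+y) groove is at crop (160,172), pixel (346,143). The right (-y) groove is at crop (182,366), pixel (337.6,256.5).

Run:
```python
from h import *
import pickle; p=pickle.load(open("w7.pkl","rb"))
L=lambda x,y:at_z(p,[306+x/4,100+y/4],.102)
Rr=lambda x,y:at_z(p,[292+x/4,229+(y-256)/4],.102)
for n,f,xs,ys in(("L",L,(67,150,170,252),(155,190)),("R",Rr,(99,173,193,267),(350,383))):
    for y in ys: print(n,[f(x,y).round(4)[:2].tolist() for x in xs])
# held card: bar ends? top-bar end nearest (front ear) & gripper
s=get_state(); t=s["position"];M=rot(s["ee_rot"])
# bar top z = card 88mm; TCP-card=.0807
z=t[2]-.0807+.088
f=cv2.cvtColor(p["frame"],cv2.COLOR_RGB2GRAY)
for r in range(90,230,10): print(r,at_z(p,[256,r],z).round(4)[:2],f[r,236:278:2].tolist())
```

```text
L [[0.47, -0.1622], [0.4886, -0.162], [0.4931, -0.1619], [0.5114, -0.1617]]
L [[0.4707, -0.17], [0.4894, -0.1698], [0.4939, -0.1697], [0.5124, -0.1695]]
R [[0.4731, -0.2762], [0.4919, -0.276], [0.497, -0.2759], [0.5158, -0.2757]]
R [[0.4738, -0.2857], [0.4928, -0.2854], [0.4979, -0.2854], [0.5169, -0.2851]]
90 [ 0.4103 -0.1288] [214, 214, 214, 214, 213, 213, 214, 213, 214, 214, 214, 214, 214, 214, 214, 213, 214, 213, 214, 213, 213]
100 [ 0.4103 -0.1337] [214, 214, 214, 214, 214, 214, 214, 214, 214, 214, 214, 214, 214, 214, 214, 214, 214, 214, 212, 207, 202]
110 [ 0.4104 -0.1387] [132, 150, 185, 208, 214, 214, 214, 214, 214, 214, 214, 214, 214, 214, 214, 214, 214, 214, 213, 186, 132]
120 [ 0.4104 -0.1438] [133, 134, 135, 164, 213, 216, 216, 216, 216, 216, 216, 216, 216, 216, 216, 216, 198, 158, 153, 140, 126]
130 [ 0.4105 -0.149 ] [204, 205, 187, 176, 213, 216, 216, 216, 216, 216, 216, 216, 216, 216, 216, 216, 199, 159, 156, 141, 127]
140 [ 0.4105 -0.1542] [207, 208, 207, 208, 216, 216, 216, 216, 216, 215, 216, 216, 216, 216, 215, 216, 195, 158, 153, 155, 142]
150 [ 0.4106 -0.1597] [2
[... 276 characters left out ...]
12, 216, 215, 215, 215, 212, 197, 190, 139, 127, 127, 129, 143, 153, 156, 152, 129]
180 [ 0.4107 -0.1766] [201, 200, 201, 204, 210, 198, 168, 131, 130, 127, 128, 129, 128, 126, 128, 151, 156, 151, 152, 151, 127]
190 [ 0.4108 -0.1825] [202, 202, 203, 199, 161, 131, 129, 129, 129, 127, 127, 127, 127, 125, 125, 126, 142, 152, 152, 148, 126]
200 [ 0.4109 -0.1885] [203, 203, 200, 197, 167, 130, 128, 128, 128, 126, 126, 127, 126, 122, 123, 125, 143, 151, 153, 149, 131]
210 [ 0.4109 -0.1947] [202, 204, 212, 212, 177, 89, 71, 71, 70, 69, 68, 68, 66, 65, 65, 114, 196, 211, 206, 204, 198]
220 [ 0.411 -0.201] [213, 213, 213, 213, 174, 76, 67, 66, 66, 64, 65, 61, 63, 61, 61, 87, 191, 211, 212, 210, 201]
```

Run:
```python
from h import *
import pickle; p=pickle.load(open("w7.pkl","rb"))
togo([.4935,-.2237,.245],.032)
k=at_z(p,[358,124],.155); print("knob L",k)
for q in(1,1.2,1.4): print(q,proj(p,np.array([.489-.0,-.2237,0])+[0,.083+.045*np.sin(q-.7),.117+.045*np.cos(q-.7)]))
```

```text
togo [-11.4, 79.9, -53.3] -1.31
knob L [ 0.48070443 -0.1469835   0.155     ]
1 [377.04819112  93.51422232]
1.2 [376.50367366  80.45046775]
1.4 [374.78239891  69.31804783]
```

{"api": "apply_moves", "payload": {"deltas": [4, 0, 0, -20, 0, 4, 0, 0, -45, 0, 4, 0, 5, -54, 0, 4, -2, 15, -54, -0.5, 4, -5, 35, -54, -0.8, 4, -8, 55, -54, -1, 4, -10, 70, -54, -1.3, 4, -11, 78, -54, -1.3, 4, -11.4, 80, -54, -1.3, 4, -11.4, 80, -54, -1.3, 4, -11.4, 80, -54, -1.3]}}

```text
clock: 10.25
position: [0.4919, -0.2227, 0.2432]
ee_rot: [-0.001, 0.696, 0.718, -0.0]
contact_force: [-0.2, 0.6, -1.8]
width: 0.0114
gripper_force: 40.7
```

Run:
```python
from h import *
s=get_state();print(s["position"],s["width"],s["contact_force"],s["moment"])
togo([.4935,-.2237,.188],.032)
p=get_image("wrist")
for k,z in dict(hinge_left=.117,hinge_right=.117,guide_mouth=.102).items():
    print(k,[(np.round(r["point"],1).tolist(),round(r["score"],2),at_z(p,r["point"],z).round(4).tolist()) for r in place_of(k,p)[:2]])
```

```text
[ 0.49186362 -0.22268266  0.24317245] 0.011445974128148219 [-0.19409154  0.55633833 -1.80855252] [-0.02632256  0.02529265  0.00112383]
togo [-1.1, 1.7, 55.2] -0.01
hinge_left [([257.5, 100.1], 0.78, [0.4899, -0.1399, 0.117])]
hinge_right []
guide_mouth [([259.6, 179.2], 0.8, [0.4953, -0.2252, 0.102]), ([384.1, 236.9], 0.53, [0.6502, -0.2929, 0.102])]
```

{"api": "apply_moves", "payload": {"deltas": [4, -1.1, 1.5, 10, 0, 4, -1.1, 1.5, 30, 0, 4, -1.1, 1.5, 45, 0, 4, -1.1, 1.5, 51, 0, 4, -1.1, 1.5, 53, 0, 4, -1.1, 1.5, 53, 0, 4, -1.1, 1.5, 53, 0]}}

```text
clock: 11.03
position: [0.4946, -0.2244, 0.1914]
ee_rot: [0.001, 0.696, 0.718, 0.0]
contact_force: [-0.2, 0.6, -1.4]
width: 0.0111
gripper_force: 40.7
```

Run:
```python
from h import *
s=get_state();print(s["position"],s["contact_force"],s["moment"],s["ee_rot"])
togo([.4935,-.2237,.180],.032)
p=get_image("wrist"); f=cv2.cvtColor(p["frame"],cv2.COLOR_RGB2GRAY); 
import pickle; pickle.dump(p,open("w8.pkl","wb"))
# where grooves would be seen
for y in(.060,):
    print(proj(p,[.4935-.032*y,-.2237+y,.102]))
for r in range(110,160,4): print(r,f[r,216:300:3].tolist())
```

```text
[ 0.49458888 -0.22438594  0.1914161 ] [-0.20643666  0.64404174 -1.39175377] [0.02769033 0.00303471 0.00884943] [6.83887726e-04 6.95798306e-01 7.18236881e-01 1.80755544e-04]
togo [0.7, -1.1, 11.4] -0.02
[255.28053254 124.29311591]
110 [95, 94, 93, 93, 118, 144, 194, 210, 211, 210, 203, 131, 125, 121, 127, 147, 159, 159, 161, 160, 128, 106, 107, 142, 158, 157, 149, 125]
114 [96, 93, 93, 93, 92, 168, 194, 197, 198, 189, 190, 194, 194, 194, 194, 189, 154, 154, 152, 152, 146, 113, 106, 143, 159, 158, 150, 122]
118 [98, 94, 96, 94, 94, 126, 139, 139, 141, 196, 211, 210, 210, 211, 210, 210, 210, 206, 121, 113, 113, 107, 106, 154, 158, 158, 149, 118]
122 [100, 96, 100, 94, 96, 170, 191, 190, 191, 203, 210, 210, 210, 211, 211, 210, 211, 207, 152, 148, 146, 112, 107, 154, 154, 140, 98, 93]
126 [108, 106, 148, 131, 106, 182, 210, 209, 209, 211, 211, 211, 211, 210, 210, 211, 211, 207, 160, 157, 155, 111, 107, 111, 105, 106, 91, 92]
130 [111, 107, 149, 149, 145, 183, 207, 207, 207, 209, 211, 211, 211, 211, 211, 211, 211, 207, 161, 157, 153, 111, 106, 106, 105, 107, 90, 93]
134 [114, 108, 149, 148
[... 278 characters left out ...]
150, 148, 148, 148, 175, 211, 211, 211, 211, 211, 210, 210, 211, 210, 211, 206, 161, 158, 114, 106, 106, 105, 105, 104, 89, 97]
146 [132, 106, 148, 147, 146, 146, 175, 211, 160, 192, 211, 210, 210, 210, 211, 211, 211, 207, 159, 159, 113, 108, 108, 107, 107, 103, 89, 103]
150 [143, 97, 145, 149, 148, 147, 168, 211, 141, 183, 211, 211, 210, 210, 211, 210, 211, 205, 135, 157, 111, 106, 106, 106, 106, 103, 88, 103]
154 [155, 97, 145, 148, 148, 147, 167, 211, 142, 177, 211, 211, 211, 210, 211, 210, 210, 205, 133, 157, 110, 106, 105, 105, 107, 104, 89, 106]
158 [162, 99, 144, 147, 147, 147, 165, 211, 141, 176, 211, 210, 210, 210, 210, 210, 209, 204, 131, 157, 110, 106, 106, 107, 105, 105, 91, 113]
```

Run:
```python
from h import *
import pickle; p=pickle.load(open("w8.pkl","rb")); f=cv2.cvtColor(p["frame"],cv2.COLOR_RGB2GRAY)
for r in(122,124,126,128,130):
    print(r,f[r,222:236].tolist(),f[r,264:284].tolist())
for r in(126,130): print(at_z(p,[230.5,r],.102)[:2],at_z(p,[277.5,r],.102)[:2])
print(at_z(p,[242,150],.1985)[:2],at_z(p,[268.5,150],.1985)[:2],f[150,236:276].tolist())
```

```text
122 [100, 97, 96, 94, 95, 94, 96, 99, 128, 170, 189, 192, 191, 190] [211, 210, 210, 207, 192, 167, 152, 148, 148, 148, 147, 147, 146, 142, 127, 112, 107, 105, 107, 116]
124 [138, 121, 105, 97, 97, 95, 94, 100, 134, 184, 205, 209, 210, 209] [210, 211, 210, 208, 195, 175, 161, 157, 157, 157, 157, 156, 156, 150, 131, 111, 106, 106, 106, 116]
126 [148, 145, 140, 131, 122, 116, 106, 100, 128, 182, 205, 209, 210, 209] [211, 211, 211, 207, 195, 174, 160, 157, 157, 157, 158, 157, 155, 146, 127, 111, 106, 106, 107, 108]
128 [148, 149, 148, 149, 148, 144, 132, 113, 130, 182, 205, 209, 210, 210] [210, 210, 210, 207, 194, 174, 160, 157, 157, 157, 157, 157, 155, 147, 127, 111, 106, 106, 105, 105]
130 [149, 149, 149, 149, 149, 148, 145, 135, 144, 183, 203, 207, 207, 207] [211, 211, 211, 207, 195, 174, 161, 157, 157, 157, 157, 155, 153, 145, 126, 111, 107, 106, 106, 105]
[ 0.46943943 -0.16589254] [ 0.51152041 -0.1645492 ]
[ 0.46945588 -0.16939463] [ 0.51171326 -0.16804566]
[ 0.48465781 -0.17339657] [ 0.49947237 -0.17292364] [208, 211, 204, 178, 141, 128, 144, 183, 205, 210, 211, 210, 211, 211, 211, 211, 210, 211, 210, 210, 210, 211, 211, 210, 211, 210, 211, 211, 211, 210, 211, 205, 182, 147, 135, 147, 157, 157, 148, 129]
```

{"api": "apply_moves", "payload": {"deltas": [4, 0.4, -1.4, 3, 0, 4, 0.4, -1.4, 6, 0, 4, 0.4, -1.4, 8, 0, 4, 0.4, -1.4, 10, 0, 4, 0.4, -1.4, 12, 0, 4, 0.4, -1.4, 12, 0]}}

```text
clock: 11.58
position: [0.4927, -0.2236, 0.1783]
ee_rot: [-0.0, 0.696, 0.718, 0.0]
contact_force: [0.1, -0.1, -1.6]
width: 0.0112
gripper_force: 40.7
```

Run:
```python
from h import *
s=get_state();print(s["position"],s["contact_force"],s["moment"])
p=get_image("wrist"); f=cv2.cvtColor(p["frame"],cv2.COLOR_RGB2GRAY); z=s["position"][2]-.0807+.088
import pickle; pickle.dump(p,open("w9.pkl","wb"))
for r in (120,124,128): print(r,f[r,216:300:2].tolist())
def cross(r,a,b,l):
    v=f[r,a:b].astype(float); i=np.where((v[:-1]-l)*(v[1:]-l)<0)[0]; return [a+j+(l-v[j])/(v[j+1]-v[j]) for j in i]
print(cross(124,222,240,150),cross(124,270,290,131),cross(150,240,246,165),cross(150,262,274,180))
```

```text
[ 0.49268841 -0.22356941  0.17829284] [ 0.05082749 -0.13128337 -1.61672911] [ 0.04605378 -0.09331081 -0.02113122]
120 [97, 93, 93, 93, 93, 92, 93, 93, 119, 135, 134, 135, 134, 160, 206, 209, 208, 209, 208, 209, 209, 209, 208, 209, 208, 208, 189, 120, 110, 110, 109, 116, 141, 114, 109, 144, 154, 155, 157, 155, 153, 139]
124 [97, 93, 93, 95, 94, 94, 92, 98, 176, 200, 199, 199, 200, 201, 208, 209, 209, 208, 209, 209, 209, 209, 208, 209, 209, 209, 192, 154, 150, 151, 152, 184, 196, 141, 141, 153, 145, 118, 116, 109, 102, 90]
128 [111, 96, 129, 146, 129, 101, 98, 95, 180, 207, 207, 208, 207, 208, 209, 209, 208, 209, 209, 209, 209, 208, 209, 209, 209, 208, 193, 159, 155, 155, 156, 191, 203, 140, 104, 104, 104, 104, 105, 105, 100, 88]
[np.float64(231.42222222222222)] [np.float64(282.7692307692308), np.float64(283.2307692307692), np.float64(288.875)] [np.float64(242.71428571428572)] []
```

Guide centre is at column 256.5 and the bar at 256, so they are aligned. The edge is already in the mouth with only its weight on the wrist. Feeling downward.

{"api": "apply_moves", "payload": {"deltas": [4, 0, 0, 1.5, 0, 4, 0, 0, 3, 0, 4, 0, 0, 4.5, 0, 4, 0, 0, 6, 0, 4, 0, 0, 6, 0]}}

```text
clock: 12.05
position: [0.4927, -0.2236, 0.1724]
ee_rot: [-0.0, 0.696, 0.718, 0.0]
contact_force: [0.1, 1.1, -0.8]
width: 0.0111
gripper_force: 40.7
```

{"api": "apply_moves", "payload": {"deltas": [4, 0, 0, 2, 0, 4, 0, 0, 4, 0, 4, 0, 0, 6, 0, 4, 0, 0, 8, 0, 4, 0, 0, 8, 0]}}

```text
clock: 12.47
position: [0.4927, -0.2236, 0.1643]
ee_rot: [-0.0, 0.696, 0.718, 0.0]
contact_force: [-0.1, -0.1, -2.3]
width: 0.0112
gripper_force: 40.7
```

{"api": "apply_moves", "payload": {"deltas": [4, 0, 0, 3, 0, 4, 0, 0, 6, 0, 4, 0, 0, 9, 0, 4, 0, 0, 12, 0, 4, 0, 0, 15, 0, 4, 0, 0, 18, 0, 4, 0, 0, 20, 0, 4, 0, 0, 20, 0]}}

```text
clock: 13.13
position: [0.4926, -0.2235, 0.1442]
ee_rot: [-0.0, 0.696, 0.718, 0.0]
contact_force: [0.4, -0.3, -1.2]
width: 0.0114
gripper_force: 40.7
```

{"api": "apply_moves", "payload": {"deltas": [4, 0, 0, 3, 0, 4, 0, 0, 6, 0, 4, 0, 0, 9, 0, 4, 0, 0, 12, 0, 4, 0, 0, 15, 0, 4, 0, 0, 18, 0, 4, 0, 0, 20, 0, 4, 0, 0, 20, 0]}}

```text
clock: 13.8
position: [0.4926, -0.2236, 0.1242]
ee_rot: [-0.0, 0.696, 0.718, 0.0]
contact_force: [0.7, 0.6, -1.8]
width: 0.011
gripper_force: 40.7
```

{"api": "apply_moves", "payload": {"deltas": [4, 0, 0, 3, 0, 4, 0, 0, 6, 0, 4, 0, 0, 8, 0, 4, 0, 0, 10, 0, 4, 0, 0, 10.5, 0, 4, 0, 0, 10.5, 0]}}

```text
clock: 14.3
position: [0.4927, -0.2236, 0.1141]
ee_rot: [-0.0, 0.696, 0.718, 0.0]
contact_force: [-0.3, 0.5, -1.1]
width: 0.0117
gripper_force: 40.7
```

{"api": "apply_moves", "payload": {"deltas": [4, 0, 0, 0.7, 0, 4, 0, 0, 1.5, 0, 4, 0, 0, 1.5, 0]}}

```text
clock: 14.55
position: [0.4927, -0.2237, 0.1127]
ee_rot: [-0.0, 0.696, 0.718, 0.0]
contact_force: [0.6, -0.3, -0.8]
width: 0.0107
gripper_force: 40.8
```

{"api": "apply_moves", "payload": {"deltas": [4, 0, 0, 0.5, 0, 4, 0, 0, 1, 0, 4, 0, 0, 1, 0]}}

```text
clock: 14.8
position: [0.4927, -0.2237, 0.1117]
ee_rot: [-0.0, 0.696, 0.718, 0.0]
contact_force: [0.9, -1.0, -1.5]
width: 0.0109
gripper_force: 40.8
```

{"api": "apply_moves", "payload": {"deltas": [4, 0, 0, 0.5, 0, 4, 0, 0, 1, 0, 4, 0, 0, 1, 0]}}

```text
clock: 15.05
position: [0.4927, -0.2237, 0.1107]
ee_rot: [-0.0, 0.696, 0.718, 0.0]
contact_force: [0.7, -0.2, -1.3]
width: 0.0113
gripper_force: 40.7
```

{"api": "apply_moves", "payload": {"deltas": [4, 0, 0, 0.5, 0, 4, 0, 0, 1, 0, 4, 0, 0, 1, 0]}}

```text
clock: 15.3
position: [0.4928, -0.2237, 0.1101]
ee_rot: [0.0, 0.696, 0.718, 0.0]
contact_force: [-0.9, 0.8, 2.8]
width: 0.0111
gripper_force: 41.4
```

{"api": "apply_moves", "payload": {"deltas": [4, 0, 0, 0.5, 0, 4, 0, 0, 1, 0, 4, 0, 0, 1, 0]}}

```text
clock: 15.55
position: [0.4928, -0.2237, 0.109]
ee_rot: [0.0, 0.696, 0.718, 0.0]
contact_force: [-1.1, 1.6, 2.6]
width: 0.0109
gripper_force: 41.5
```

Connector contact felt at TCP z 0.110, at about 4 N. Releasing and lifting away.

{"api": "apply_moves", "payload": {"deltas": [12, 0, 0, -0.5, 0, 16, 0, 0, -0.5, 0, 25, 0, 0, -0.5, 0, 35, 0, 0, -0.5, 0, 40, 0, 0, -0.5, 0, 40, 0, 0, -0.5, 0, 40, 0, 0, -0.5, 0, 40, 0, 0, -0.5, 0]}}

```text
clock: 16.22
position: [0.4927, -0.2237, 0.1092]
ee_rot: [-0.0, 0.696, 0.718, 0.0]
contact_force: [0.3, -0.3, -0.2]
width: 0.0401
gripper_force: 0.0
```

{"api": "apply_moves", "payload": {"deltas": [40, 0, 0, -10, 0, 40, 0, 0, -30, 0, 40, 0, 0, -60, 0, 40, 0, 0, -95, 0, 30, 0, 0, -130, 0, 10, 0, 0, -140, 0, 0, 0, 0, -140, 0, 0, 0, 0, -140, 0, 0, 0, 0, -140, 0, 0, 0, 0, -140, 0]}}

```text
clock: 17.05
position: [0.4917, -0.223, 0.2473]
ee_rot: [-0.002, 0.696, 0.718, -0.0]
contact_force: [0.1, 0.6, -0.2]
width: 0.0004
gripper_force: 0.0
```

Run:
```python
from h import *
s=get_state();print(s["position"],s["width"],s["contact_force"])
p=get_image("wrist"); t=get_image("top"); c=get_image("scene")
import pickle; pickle.dump([p,t,c],open("w10.pkl","wb"))
C=np.array([.493,-.2237]); ya=.032
for k,z in dict(card_grip=.133,card=.03,hinge_left=.117,hinge_right=.117).items():
  for n,i in(("w",p),("t",t),("s",c)):
    print(k,n,[(np.round(r["point"],1).tolist(),round(r["score"],2),at_z(i,r["point"],z).round(4).tolist()) for r in place_of(k,i)[:2]])
for k in("lever_left","lever_right"):
  print(k,[(np.round(r["point"],1).tolist(),round(r["score"],2)) for r in find_in(k,p)[:3]])
def kn(s,q,dx=0): 
    y=s*(.083+.045*np.sin(q-.7)); return [C[0]+dx-ya*y,C[1]+y,.117+.045*np.cos(q-.7)]
for sg in(1,-1): print(sg,[(q,proj(p,kn(sg,q)).round(1).tolist()) for q in(.9,1.1,1.3,1.4)])
# dark-blob map near each knob
f=cv2.cvtColor(p["frame"],cv2.COLOR_RGB2GRAY)
```

```text
[ 0.4916582  -0.22303743  0.24727661] 0.0003743278805552856 [ 0.08748385  0.5905863  -0.18242662]
card_grip w [([255.2, 182.2], 0.61, [0.4898, -0.2221, 0.133])]
card_grip t [([328.6, 209.5], 0.53, [0.4931, -0.2258, 0.133])]
card_grip s [([206.5, 144.3], 0.69, [0.4987, -0.2171, 0.133])]
card w [([259.3, 165.0], 0.91, [0.495, -0.2235, 0.03]), ([383.2, 233.3], 0.39, [0.6878, -0.323, 0.03])]
card t [([322.6, 210.4], 0.65, [0.4975, -0.2299, 0.03]), ([118.3, 196.3], 0.32, [0.5518, 0.4312, 0.03])]
card s [([211.4, 166.7], 0.95, [0.5034, -0.2071, 0.03])]
hinge_left w [([110.6, 292.6], 0.78, [0.3114, -0.3766, 0.117]), ([257.9, 98.8], 0.71, [0.4899, -0.1387, 0.117])]
hinge_left t [([296.4, 211.5], 0.79, [0.4894, -0.133, 0.117]), ([387.7, 280.0], 0.79, [0.2862, -0.3935, 0.117])]
hinge_left s [([196.7, 97.7], 0.8, [0.3211, -0.378, 0.117]), ([228.0, 156.2], 0.78, [0.4965, -0.1387, 0.117])]
hinge_right w []
hinge_right t [([426.7, 266.3], 0.76, [0.3238, -0.5105, 0.117])]
hinge_right s [([183.3, 140.2], 0.91, [0.5095, -0.3029, 0.117]), ([163.9, 94.9], 0.78, [0.3655, -0.4887, 0.117])]
lever_left [([258.9, 85.3], 0.56), ([107.2, 300.0], 0.47)]
lever_right [([265.4, 151.8], 0.48)]
1 [(0.9, [258.5, 87.8]), (1.1, [258.6, 77.3]), (1.3, [258.6, 68.0]), (1.4, [258.5, 64.0])]
-1 [(0.9, [258.0, 275.7]), (1.1, [258.0, 281.2]), (1.3, [258.0, 285.1]), (1.4, [258.0, 286.3])]
```

The card is released and stands on the connector. Next, the left lever: close the fingers, come down outside the knob, and follow the arc. The tool axes now match the rack's, with tool x as rack +y.

{"api": "apply_moves", "payload": {"deltas": [0, 30, 0, 0, 0, 0, 60, 0, 0, 0, 0, 95, 0, 0, 0, 0, 125, 0, 10, 0, 0, 140, 0, 30, 0, 0, 142, 0, 60, 0, 0, 142, 0, 90, 0, 0, 142, 0, 110, 0, 0, 142, 0, 115, 0, 0, 142, 0, 115, 0, 0, 142, 0, 115, 0]}}

```text
clock: 18.82
position: [0.489, -0.0821, 0.1351]
ee_rot: [0.001, 0.696, 0.718, 0.0]
contact_force: [0.0, -0.1, 0.2]
width: 0.0
gripper_force: 0.0
```

Run:
```python
from h import *
s=get_state();print(s["position"],s["width"],s["contact_force"])
a=.032;O=np.array([.493,-.2237])
d=np.array(s["position"])[:2]-O; print("rack x,y",(d@[np.cos(a),np.sin(a)]*1000).round(1),(d@[-np.sin(a),np.cos(a)]*1000).round(1))
c=get_image("scene")
for k in("lever_left","lever_right"): print(k,[(np.round(r["point"],1).tolist(),round(r["score"],2)) for r in find_in(k,c)[:3]])
f=cv2.cvtColor(c["frame"],cv2.COLOR_RGB2GRAY)
def kn(s,q): 
    y=s*(.083+.045*np.sin(q-.7)); return [O[0]-a*y,O[1]+y,.117+.045*np.cos(q-.7)]
for sg in(1,-1): print(sg,[(q,proj(c,kn(sg,q)).round(1).tolist(),int(f[tuple(proj(c,kn(sg,q))[::-1].round().astype(int))])) for q in(.8,.9,1.,1.1,1.2,1.3,1.4)])
```

```text
[ 0.4890091  -0.08209471  0.13509733] 4.7443963144477516e-05 [ 0.00391754 -0.11738105  0.18010004]
rack x,y 0.5 141.7
lever_left [([393.9, 266.4], 0.73), ([343.4, 297.5], 0.22)]
lever_right [([206.9, 167.2], 0.4), ([180.0, 129.6], 0.39)]
1 [(0.8, [228.8, 145.8], 173), (0.9, [230.1, 146.4], 127), (1.0, [231.3, 147.2], 52), (1.1, [232.5, 148.0], 51), (1.2, [233.7, 148.8], 51), (1.3, [234.8, 149.8], 91), (1.4, [235.8, 150.7], 131)]
-1 [(0.8, [181.6, 127.1], 101), (0.9, [180.5, 126.8], 36), (1.0, [179.4, 126.6], 22), (1.1, [178.4, 126.5], 53), (1.2, [177.4, 126.5], 79), (1.3, [176.6, 126.6], 61), (1.4, [175.8, 126.8], 88)]
```

{"api": "apply_moves", "payload": {"deltas": [0, -10, 0, 0, 0, 0, -16, 0, 0, 0, 0, -20, 0, -0.5, 0, 0, -24, 0, -2, 0, 0, -28, 0, -4, 0, 0, -32, 0, -5, 0, 0, -36, 0, -5.5, 0, 0, -39, 0, -6, 0, 0, -41, 0, -6, 0, 0, -41, 0, -6, 0]}}

```text
clock: 19.8
position: [0.4896, -0.1233, 0.1405]
ee_rot: [0.0, 0.696, 0.718, -0.0]
contact_force: [0.3, 2.3, 1.3]
width: 0.0001
gripper_force: 1.2
```

```bash
cat >> h.py <<'E'
def levers():
    a=.032;O=np.array([.493,-.2237]); s=get_state(); t=np.array(s["position"])
    d=t[:2]-O; print("rack y,z",(d@[-np.sin(a),np.cos(a)]*1000).round(1),(t[2]*1000).round(1),s["contact_force"].round(1))
    c=get_image("scene"); f=cv2.cvtColor(c["frame"],cv2.COLOR_RGB2GRAY)
    def kn(s,q): 
        y=s*(.083+.045*np.sin(q-.7)); return [O[0]-a*y,O[1]+y,.117+.045*np.cos(q-.7)]
    for sg in(1,-1): print(sg,[(round(q,1),int(f[tuple(proj(c,kn(sg,q))[::-1].round().astype(int))])) for q in np.arange(-.1,1.5,.1)])
E
python3 -c "
from h import *
levers()"
```

```text
rack y,z 100.5 140.5 [0.3 2.3 1.3]
1 [(np.float64(-0.1), 211), (np.float64(0.0), 162), (np.float64(0.1), 135), (np.float64(0.2), 116), (np.float64(0.3), 92), (np.float64(0.4), 65), (np.float64(0.5), 35), (np.float64(0.6), 32), (np.float64(0.7), 9), (np.float64(0.8), 13), (np.float64(0.9), 7), (np.float64(1.0), 18), (np.float64(1.1), 48), (np.float64(1.2), 82), (np.float64(1.3), 167), (np.float64(1.4), 215)]
-1 [(np.float64(-0.1), 118), (np.float64(0.0), 115), (np.float64(0.1), 114), (np.float64(0.2), 116), (np.float64(0.3), 113), (np.float64(0.4), 114), (np.float64(0.5), 114), (np.float64(0.6), 114), (np.float64(0.7), 112), (np.float64(0.8), 100), (np.float64(0.9), 38), (np.float64(1.0), 27), (np.float64(1.1), 55), (np.float64(1.2), 81), (np.float64(1.3), 62), (np.float64(1.4), 87)]
```

{"api": "apply_moves", "payload": {"deltas": [0, -3, 0, 0, 0, 0, -6, 0, 0, 0, 0, -9, 0, 0.5, 0, 0, -12, 0, 1, 0, 0, -15, 0, 2, 0, 0, -17, 0, 2.5, 0, 0, -17, 0, 2.5, 0]}}

```text
clock: 20.43
position: [0.4901, -0.1404, 0.1375]
ee_rot: [0.0, 0.696, 0.718, -0.0]
contact_force: [1.0, 1.4, 0.4]
width: 0.0001
gripper_force: 0.9
```

{"api": "apply_moves", "payload": {"deltas": [0, -2, 0, 1, 0, 0, -4, 0, 2, 0, 0, -6, 0, 3, 0, 0, -7, 0, 3.5, 0, 0, -7, 0, 3.5, 0]}}

```text
clock: 20.85
position: [0.4902, -0.1468, 0.1341]
ee_rot: [-0.0, 0.696, 0.718, 0.0]
contact_force: [-0.0, 3.6, 2.5]
width: 0.0001
gripper_force: 2.0
```

```bash
python3 -c "
from h import *
levers()"
```

```text
rack y,z 76.9 134.1 [-0.   3.6  2.5]
1 [(np.float64(-0.1), 84), (np.float64(0.0), 18), (np.float64(0.1), 11), (np.float64(0.2), 6), (np.float64(0.3), 14), (np.float64(0.4), 13), (np.float64(0.5), 24), (np.float64(0.6), 36), (np.float64(0.7), 68), (np.float64(0.8), 115), (np.float64(0.9), 175), (np.float64(1.0), 212), (np.float64(1.1), 220), (np.float64(1.2), 220), (np.float64(1.3), 220), (np.float64(1.4), 220)]
-1 [(np.float64(-0.1), 118), (np.float64(0.0), 117), (np.float64(0.1), 115), (np.float64(0.2), 113), (np.float64(0.3), 116), (np.float64(0.4), 113), (np.float64(0.5), 112), (np.float64(0.6), 115), (np.float64(0.7), 113), (np.float64(0.8), 101), (np.float64(0.9), 38), (np.float64(1.0), 30), (np.float64(1.1), 59), (np.float64(1.2), 79), (np.float64(1.3), 59), (np.float64(1.4), 88)]
```

{"api": "apply_moves", "payload": {"deltas": [0, -1, 0, 0.8, 0, 0, -2, 0, 1.6, 0, 0, -3, 0, 2.4, 0, 0, -3, 0, 2.4, 0]}}

```text
clock: 21.23
position: [0.4904, -0.1501, 0.132]
ee_rot: [0.0, 0.696, 0.718, -0.0]
contact_force: [-0.7, 3.2, 4.1]
width: 0.0003
gripper_force: 2.5
```

{"api": "apply_moves", "payload": {"deltas": [0, -1, 0, 0.8, 0, 0, -2, 0, 1.6, 0, 0, -2, 0, 1.6, 0]}}

```text
clock: 21.48
position: [0.4905, -0.151, 0.1314]
ee_rot: [-0.0, 0.696, 0.718, 0.001]
contact_force: [-2.3, 6.6, 11.3]
width: 0.0
gripper_force: 6.0
```

{"api": "apply_moves", "payload": {"deltas": [0, -0.5, 0, 0.4, 0, 0, -1, 0, 0.8, 0, 0, -1, 0, 0.8, 0]}}

```text
clock: 21.73
position: [0.4905, -0.1511, 0.1312]
ee_rot: [-0.001, 0.696, 0.718, 0.001]
contact_force: [-2.5, 9.3, 15.3]
width: 0.0003
gripper_force: 8.5
```

Firm stop felt on the left, at 18 N with no more travel. Retreat and go round to the right lever.

{"api": "apply_moves", "payload": {"deltas": [0, 6, 0, -5, 0, 0, 10, 0, -30, 0, 0, 10, 0, -65, 0, 0, 5, 0, -100, 0, 0, -20, 0, -115, 0, 0, -55, 0, -115, 0, 0, -90, 0, -115, 0, 0, -125, 0, -115, 0, 0, -160, 0, -115, 0, 0, -190, 0, -115, 0, 0, -212, 0, -115, 0, 0, -217, 0, -115, 0]}}

```text
clock: 22.73
position: [0.4967, -0.3751, 0.2431]
ee_rot: [0.001, 0.697, 0.717, -0.002]
contact_force: [-0.7, -0.4, 0.3]
width: 0.0001
gripper_force: 0.0
```

{"api": "apply_moves", "payload": {"deltas": [0, 0, 0, 10, 0, 0, 0, 0, 35, 0, 0, 0, 0, 70, 0, 0, 0, 0, 95, 0, 0, 0, 0, 108, 0, 0, 0, 0, 112, 0, 0, 0, 0, 112, 0, 0, 0, 0, 112, 0]}}

```text
clock: 23.4
position: [0.4978, -0.3692, 0.133]
ee_rot: [0.0, 0.695, 0.719, -0.0]
contact_force: [-0.6, -1.0, 0.5]
width: -0.0001
gripper_force: 0.0
```

```bash
python3 -c "
from h import *
levers();print(get_state()['position'])
togo([.493+.032*.142,-.2237-.142,.135],.032)"
```

```text
rack y,z -145.6 133.0 [-0.6 -1.   0.5]
1 [(np.float64(-0.1), 66), (np.float64(0.0), 70), (np.float64(0.1), 66), (np.float64(0.2), 105), (np.float64(0.3), 157), (np.float64(0.4), 187), (np.float64(0.5), 197), (np.float64(0.6), 199), (np.float64(0.7), 206), (np.float64(0.8), 216), (np.float64(0.9), 217), (np.float64(1.0), 218), (np.float64(1.1), 217), (np.float64(1.2), 201), (np.float64(1.3), 168), (np.float64(1.4), 138)]
-1 [(np.float64(-0.1), 98), (np.float64(0.0), 98), (np.float64(0.1), 99), (np.float64(0.2), 96), (np.float64(0.3), 101), (np.float64(0.4), 111), (np.float64(0.5), 109), (np.float64(0.6), 113), (np.float64(0.7), 112), (np.float64(0.8), 98), (np.float64(0.9), 34), (np.float64(1.0), 24), (np.float64(1.1), 52), (np.float64(1.2), 76), (np.float64(1.3), 59), (np.float64(1.4), 85)]
[ 0.49808773 -0.36967322  0.13367092]
togo [4.0, -0.4, -1.3] 0.03
```

{"api": "apply_moves", "payload": {"deltas": [0, 10, 0, -1, 0, 0, 20, 0, -3, 0, 0, 26, 0, -4.5, 0, 0, 30, 0, -5.5, 0, 0, 34, 0, -6.5, 0, 0, 38, 0, -7, 0, 0, 42, 0, -7.5, 0, 0, 46, 0, -7.5, 0, 0, 50, 0, -7.5, 0, 0, 50, 0, -7.5, 0]}}

```text
clock: 24.28
position: [0.4965, -0.32, 0.141]
ee_rot: [0.001, 0.696, 0.718, 0.0]
contact_force: [0.4, -4.5, 3.0]
width: 0.0001
gripper_force: 1.8
```

{"api": "apply_moves", "payload": {"deltas": [0, 3, 0, 0.4, 0, 0, 6, 0, 1, 0, 0, 9, 0, 2, 0, 0, 12, 0, 3, 0, 0, 12, 0, 3, 0]}}

```text
clock: 24.7
position: [0.4951, -0.3064, 0.1364]
ee_rot: [-0.001, 0.696, 0.718, 0.0]
contact_force: [0.5, -1.5, 1.2]
width: -0.0001
gripper_force: 0.9
```

{"api": "apply_moves", "payload": {"deltas": [0, 2, 0, 1, 0, 0, 4, 0, 2, 0, 0, 6, 0, 3, 0, 0, 7, 0, 3.5, 0, 0, 7, 0, 3.5, 0]}}

```text
clock: 25.12
position: [0.495, -0.3, 0.1335]
ee_rot: [-0.0, 0.696, 0.718, 0.0]
contact_force: [-0.3, -1.6, 3.7]
width: -0.0003
gripper_force: 1.7
```

{"api": "apply_moves", "payload": {"deltas": [0, 1, 0, 0.8, 0, 0, 2, 0, 1.6, 0, 0, 2, 0, 1.6, 0]}}

```text
clock: 25.37
position: [0.4951, -0.2983, 0.1318]
ee_rot: [-0.0, 0.696, 0.718, 0.0]
contact_force: [-0.3, -2.5, 4.1]
width: 0.0005
gripper_force: 1.9
```

{"api": "apply_moves", "payload": {"deltas": [0, 1, 0, 0.8, 0, 0, 2, 0, 1.6, 0, 0, 2, 0, 1.6, 0]}}

```text
clock: 25.62
position: [0.4951, -0.2965, 0.1304]
ee_rot: [0.0, 0.696, 0.718, 0.0]
contact_force: [-0.5, -1.9, 5.6]
width: 0.0001
gripper_force: 2.2
```

{"api": "apply_moves", "payload": {"deltas": [0, 0.5, 0, 0.4, 0, 0, 1, 0, 0.8, 0, 0, 1, 0, 0.8, 0]}}

```text
clock: 25.87
position: [0.4951, -0.2957, 0.1298]
ee_rot: [0.0, 0.696, 0.718, 0.0]
contact_force: [-1.1, -1.7, 5.8]
width: -0.0002
gripper_force: 2.7
```

{"api": "apply_moves", "payload": {"deltas": [0, 0.7, 0, 0.6, 0, 0, 1.5, 0, 1.2, 0, 0, 1.5, 0, 1.2, 0]}}

```text
clock: 26.12
position: [0.4952, -0.295, 0.1292]
ee_rot: [0.001, 0.696, 0.718, -0.0]
contact_force: [-2.3, -2.8, 8.4]
width: -0.0
gripper_force: 3.9
```

{"api": "apply_moves", "payload": {"deltas": [0, 0.5, 0, 0.4, 0, 0, 1, 0, 0.8, 0, 0, 1, 0, 0.8, 0]}}

```text
clock: 26.37
position: [0.4953, -0.295, 0.1292]
ee_rot: [0.002, 0.696, 0.718, -0.001]
contact_force: [-2.5, -4.8, 12.3]
width: 0.0
gripper_force: 5.3
```

{"api": "apply_moves", "payload": {"deltas": [0, 0.5, 0, 0.4, 0, 0, 1, 0, 0.8, 0, 0, 1, 0, 0.8, 0]}}

```text
clock: 26.62
position: [0.4953, -0.2949, 0.1291]
ee_rot: [0.003, 0.696, 0.718, -0.001]
contact_force: [-2.2, -4.8, 14.3]
width: -0.0001
gripper_force: 6.6
```

{"api": "apply_moves", "payload": {"deltas": [0, -8, 0, -8, 0, 0, -12, 0, -35, 0, 0, -12, 0, -70, 0, 0, -12, 0, -105, 0, 0, -12, 0, -125, 0, 0, -12, 0, -125, 0, 0, -12, 0, -125, 0]}}

```text
clock: 27.2
position: [0.4953, -0.3035, 0.2518]
ee_rot: [-0.0, 0.696, 0.718, 0.001]
contact_force: [-1.0, -0.1, -1.1]
width: -0.0003
gripper_force: 0.0
```

Run:
```python
from h import *
levers(); s=get_state(); print(s["position"])
p=get_image("wrist");t=get_image("top")
a=.032;O=np.array([.493,-.2237])
f=cv2.cvtColor(p["frame"],cv2.COLOR_RGB2GRAY);g=cv2.cvtColor(t["frame"],cv2.COLOR_RGB2GRAY)
def kn(s,q): 
    y=s*(.083+.045*np.sin(q-.7)); return [O[0]-a*y,O[1]+y,.117+.045*np.cos(q-.7)]
for n,i,h in(("w",p,f),("t",t,g)):
  for sg in(1,-1):
    o=[]
    for q in np.arange(-.2,1.4,.1):
        u,v=proj(i,kn(sg,q)).round().astype(int)
        o.append((round(float(q),1),int(h[v,u]) if 0<=v<384 and 0<=u<512 else None))
    print(n,sg,o)
for k in("hinge_left","hinge_right","card_grip"): print(k,[(np.round(r["point"]).tolist(),round(r["score"],2)) for r in place_of(k,p)[:2]])
```

```text
rack y,z -79.9 251.8 [-1.  -0.1 -1.1]
1 [(np.float64(-0.1), 63), (np.float64(0.0), 63), (np.float64(0.1), 61), (np.float64(0.2), 101), (np.float64(0.3), 152), (np.float64(0.4), 185), (np.float64(0.5), 200), (np.float64(0.6), 206), (np.float64(0.7), 216), (np.float64(0.8), 218), (np.float64(0.9), 217), (np.float64(1.0), 214), (np.float64(1.1), 205), (np.float64(1.2), 199), (np.float64(1.3), 198), (np.float64(1.4), 209)]
-1 [(np.float64(-0.1), 49), (np.float64(0.0), 24), (np.float64(0.1), 74), (np.float64(0.2), 105), (np.float64(0.3), 111), (np.float64(0.4), 112), (np.float64(0.5), 113), (np.float64(0.6), 114), (np.float64(0.7), 113), (np.float64(0.8), 114), (np.float64(0.9), 115), (np.float64(1.0), 116), (np.float64(1.1), 113), (np.float64(1.2), 115), (np.float64(1.3), 115), (np.float64(1.4), 118)]
[ 0.49458499 -0.30309354  0.25025387]
w 1 [(-0.2, 130), (-0.1, 69), (0.0, 75), (0.1, 68), (0.2, 65), (0.3, 62), (0.4, 63), (0.5, 202), (0.6, None), (0.7, None), (0.8, None), (0.9, None), (1.0, None), (1.1, None), (1.2, None), (1.3, None)]
w -1 [(-0.2, 111), (-0.1, 62), (0.0, 62), (0.1, 58), (0.2, 56), (0.3, 55), (0.4, 56), (0.5, 130), (0.6, 137), (0.7, 137), (0.8, 138), (0.9, 138), (1.0, 137), (1.1, 137), (1.2, 137), (1.3, 137)]
t 1 [(-0.2, 121), (-0.1, 121), (0.0, 57), (0.1, 29), (0.2, 9), (0.3, 14), (0.4, 11), (0.5, 17), (0.6, 20), (0.7, 17), (0.8, 17), (0.9, 43), (1.0, 95), (1.1, 88), (1.2, 84), (1.3, 76)]
t -1 [(-0.2, 56), (-0.1, 18), (0.0, 3), (0.1, 11), (0.2, 19), (0.3, 21), (0.4, 51), (0.5, 92), (0.6, 96), (0.7, 92), (0.8, 103), (0.9, 99), (1.0, 95), (1.1, 90), (1.2, 80), (1.3, 54)]
hinge_left [([258.0, 11.0], 0.87), ([101.0, 243.0], 0.81)]
hinge_right [([259.0, 183.0], 0.55)]
card_grip [([256.0, 101.0], 0.61)]
```

Both knobs read about 0 rad symmetrically, both stops were felt, and the arm is clear. Handing in.

```bash
python3 -c "
from rig import *
print(sign_off())"
```

```text
the job is handed in; nothing more can be done
None
```

The job is handed in; no verdict came back. The card was let go standing on the connector, then both levers were pushed in to a firm stop (both read about 0 rad on camera). I did not measure the card's seated height, and the arm ended clear.

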